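# Find the hidden battery door release

## Robot

A 7-joint arm with a two-finger parallel gripper is mounted at the origin on a cart in front of the work surface, level with it; the furniture and walls round the work are solid. World frame = base frame: x ahead of the robot, y to its left, z up, the work surface at z = 0. Lengths are in m, angles in rad, forces in N, time in s.
With the tool pointing down it reaches from about 0.425 to 0.875 m from the base axis. Payload 9.9 kg.
Tool frame: the origin (TCP) lies on the centre line of the jaws, within the pads' length; the fingertips stand 8 mm ahead of it and the grasp point (between the pads) lies 11 mm behind it (manip.tip_extent is the distance from the TCP to the fingertips, in m); z points along the fingers, y is the line along which they close (so a half turn about z gives the same grasp; the last joint's range is limited). The gripper opens to 85 mm and grips with 20 to 120 N. Pads are 22 mm wide; open, the fingers measure 114 mm over their backs; the gripper's body (76 mm by 85 mm) begins 54 mm behind the grasp point. The pads swing forward as they close: fully open they stand 13 mm farther back than shut.
Start: joints at [-1.254, 0.576, 0.025, 1.437, -0.015, 1.129, -0.057], TCP at [0.263, 0.622, 0.239] pointing down, gripper open.
Joint ranges: [-2.76, 2.76], [-0.34, 2.15], [-1.52, 1.57], [0.19, 2.46], [-1.09, 4.23], [0.17, 1.99], [-2.82, 2.82]. Speed limits (rad/s): [2.22, 2.22, 3.01, 3.01, 3.14, 3.14, 3.14].

## Interface

Orientations are given as a rotation vector (axis times angle).
In Python, from bench import manip gives the robot as it stands. The module is installed in compiled form; this text tells all that it offers.
- The arm moves only by the tool play_rows, never from a script. Its arguments are lists of equal length, an entry for each row: "travel": the shift along the world's x, y, z as a fraction of full scale, a list of three; "twist": the turn about the world's z as a fraction of full scale; "gripper": the finger opening in mm, from 0 to 85.4. A call has 1 to 20 rows; each row is the pose to reach, as a shift and turn from the pose commanded when the call began; what a row does not reach only later rows make up. Full scale, the value 1, is 0.5 m for a shift and 0.5 rad for a turn. A row lasts 1/12 s, in which the tool goes at most 41.7 mm and 7.16 degrees, less where a joint would pass 70% of its speed; a pose out of reach is approached as far as the arm can. A call with a number of a shift or a turn outside -1 to 1 is refused whole. A call with a gripper value outside its range is refused whole. The fingers move at their own pace and stop on an object; "newtons" is the grip in N (left out, the last holds). Time passes only in rows, so rows that repeat a pose let the fingers close. It gives the time, the measured TCP pose, the force, the opening and the grip force at its end, in the units of the state.
- manip.read_state(): the state, without advancing time (a new reading comes with each control period).
- manip.camera(name): name is "scene" or "top"; returns a dict with "pixels" (384x512x3 uint8, blue, green, red), "range_z" (384x512 float32, m along the optical axis (not along the pixel's ray), 0 where there is no reading), "mtx" (3x3 intrinsics, pixels), "k1" (the pictures are not rectified: a ray, as slopes to the right and down, at radius r is drawn at 1 + k1 r^2 times it, then the intrinsics apply), "rvec" (rotation vector, rad) and "tvec" (3), from world to camera coordinates, as OpenCV has them. Camera axes: x right, y down, z forward; pixel columns grow to the right and rows downward; lengths in m; the calibration is good to about 2 mm. A picture is of the moment at which its call begins.
- manip.finish_job(): hands the job in; it is judged then, once.
The state is a dict: "clock": time; "q": joint angles; "qvel": joint speeds; "joint_efforts": joint torques, N m; "ee_pos": TCP position; "tcp_rot": TCP orientation; "ft_force": force on the tool from outside, world axes, zero at the start; "ft_torque": the same for the moment, N m; "width": finger opening in m; "finger_force": force on a finger pad.
Only numpy, scipy, OpenCV 4.12 (cv2) and the standard library are available. Lean on these libraries where they do the work, as an engineer would, in place of code of your own. Each camera call takes 0.05 s, during which the arm holds its last target. There are 200 camera calls.

## Task

The battery box's orange door is held by a concealed catch: one of the five identical black covers, flush in its top, is the push release, and the other four are rigid blanks. Feel along the covers with the fingertips for the one that gives, press it fully home so that the door springs up and stays open, then take the hand away. Do not push or pry the door itself, and leave the loose things round the box where they stand.

Things in the scene. Friction and masses are not known exactly. Their poses are not given: they have to be found in the camera images.
- battery_box: grey battery box, 170 (x) x 300 (y) x 50 mm, fixed to the bench; origin at the centre of its underside, x towards its back (away from the robot), y to its left, z up. Its top face is flat, 50 mm above the bench. Along the front of the top lie five identical black square covers; behind them lies the orange battery door. Straight behind the covers the door's edge is 45 mm from their centres.
- panel (a point): middle of the row of covers, on the flat top of the box, 50 mm above the bench; same axes as the box. It coincides with the centre of cover 3
- release (a joint): travel of the concealed release, 0 (flush) to 0.007 m (fully home, 7 mm below the top face). It is one of the five covers, not known which; it takes about 3 to 4 N to push down, stays where it is pushed, and swings the door as it goes
- door (a joint): opening angle of the orange battery door (70 x 250 mm, 4 mm thick, flush when shut), hinged along the back edge of the box: 0 shut, 0.56 rad open with its front edge about 38 mm above the top face. It is linked to the release: 0.08 rad per mm of travel
- door_edge (a point): middle of the free front edge of the orange door, on its top face
- cover_1 (a point): centre of the top face of cover 1 of 5 counted from the box's left (+y) end: black, 48 mm square, flush with the top face in a 50 mm opening, covers 56 mm apart. Either rigid blank or the release; they look the same
- cover_2 (a point): centre of the top face of cover 2 of 5 counted from the box's left (+y) end: black, 48 mm square, flush with the top face in a 50 mm opening, covers 56 mm apart. Either rigid blank or the release; they look the same
- cover_3 (a point): centre of the top face of cover 3 of 5 counted from the box's left (+y) end: black, 48 mm square, flush with the top face in a 50 mm opening, covers 56 mm apart. Either rigid blank or the release; they look the same
- cover_4 (a point): centre of the top face of cover 4 of 5 counted from the box's left (+y) end: black, 48 mm square, flush with the top face in a 50 mm opening, covers 56 mm apart. Either rigid blank or the release; they look the same
- cover_5 (a point): centre of the top face of cover 5 of 5 counted from the box's left (+y) end: black, 48 mm square, flush with the top face in a 50 mm opening, covers 56 mm apart. Either rigid blank or the release; they look the same
- yellow_box_mid (a point): yellow square plastic box, 34x34x41 mm, beside the battery box's left end; loose, to be left alone; the point is its centre
- white_box_mid (a point): white square plastic box, 35x35x42 mm, beside the battery box's right end; loose, to be left alone; the point is its centre
- t_nut_mid (a point): grey steel T-nut, 26x22x22 mm, in front of the battery box; loose, to be left alone; the point is its centre

How it is judged:
By the outcome, as a careful person would: the job done as asked, in the order asked, and still so for the second after the job is handed in, with the robot touching nothing.
It also fails if it takes over 58 s, if anything falls off the work surface, if the arm or the gripper's body presses on something with over 40 N, if the wrist force passes 120 N, or if a joint passes its speed limit or range.

## Working session

There is one attempt and no reset: what is moved stays moved. The work goes in short steps, Python scripts to look and compute and a tool call to move; the robot and the scene stay as the last step left them, time stands still between calls to the robot, and variables do not carry over. Pictures are saved under pics/ and viewed, at most 10 in all, crops included, and the job is handed in when it is done.

Besides the shell and the picture viewer there is one more tool, called after ">>>" as name([rows], argument=value, ...), one row to a line, values as JSON. play_rows: Moves the arm, as the interface text tells. Its arguments: {"type":"object","properties":{"travel":{"type":"array"},"twist":{"type":"array"},"gripper":{"type":"array"},"newtons":{"type":"number"}},"required":["travel","twist","gripper"]}

```bash
mkdir -p pics; cat > h.py <<'E'
import numpy as np,cv2
from bench import manip
def pt(c,u,v,z=None):
    # ray to plane z, or by depth
    K=c["mtx"];k=c["k1"]
    p=np.array([(u-K[0,2])/K[0,0],(v-K[1,2])/K[1,1]]);r=p.copy()
    for _ in range(20): r=p/(1+k*(r@r))
    R=cv2.Rodrigues(np.array(c["rvec"],float))[0];t=np.array(c["tvec"],float).ravel()
    d=R.T@np.array([r[0],r[1],1]);o=-R.T@t
    s=(z-o[2])/d[2] if z is not None else c["range_z"][int(v),int(u)]
    return o+s*d
E
python3 - <<'E'
from h import *
for n in("scene","top"):
    c=manip.camera(n);cv2.imwrite(f"pics/{n}0.png",c["pixels"])
    import pickle;pickle.dump(c,open(n+".pkl","wb"))
s=manip.read_state();print(s)
c=pickle.load(open("top.pkl","rb"))
im=c["pixels"];hsv=cv2.cvtColor(im,cv2.COLOR_BGR2HSV)
for nm,m in(("orange",cv2.inRange(hsv,(5,120,80),(20,255,255))),("black",cv2.inRange(hsv,(0,0,0),(180,255,60)))):
    for k in cv2.findContours(m,0,2)[0]:
        if cv2.contourArea(k)>60:
            r=cv2.minAreaRect(k);print(nm,r,[pt(c,*p,0.05).round(4)[:2].tolist() for p in [r[0]]+list(cv2.boxPoints(r))])
E
```

```text
{'clock': 0.1, 'q': array([-1.25382381,  0.57643054,  0.02485179,  1.43783465, -0.01497438,
        1.12903053, -0.05650255]), 'qvel': array([-0.00064902, -0.00127757,  0.0023261 , -0.00261185,  0.00047742,
       -0.00044122, -0.00010328]), 'joint_efforts': array([ 6.24861845e-03, -7.67303324e+01,  2.25803755e+00, -2.86609250e+01,
        1.58572075e-02,  8.53019912e-03, -7.47648471e-06]), 'ee_pos': array([0.2631814 , 0.62113423, 0.23853701]), 'tcp_rot': array([-6.25230163e-01, -3.07854264e+00,  2.36415334e-03]), 'ft_force': array([0.18851161, 0.47003382, 0.22575811]), 'ft_torque': array([0.01743011, 0.01421474, 0.02792997]), 'finger_force': 0.0, 'width': 0.0854414695638489}
orange ((20.5, 240.0), (41.0, 36.0), 0.0) [[0.3622, 0.5643], [0.3184, 0.6106], [0.4018, 0.6197], [0.4059, 0.5185], [0.3234, 0.5106]]
orange ((23.5, 96.0), (2.0, 47.0), 90.0) [[0.713, 0.6004], [0.7154, 0.663], [0.716, 0.54], [0.7108, 0.5393], [0.7101, 0.6622]]
orange ((265.57940673828125, 182.74984741210938), (437.1983642578125, 247.4224090576172), 2.02136492729187) [[0.5144, 0.0033], [0.2321, 0.4987], [0.8324, 0
[... 2870 characters left out ...]
56321334838867, 165.76255798339844), (10.077335357666016, 125.65354919433594), 4.899092674255371) [[0.5397, 0.4996], [0.3925, 0.5095], [0.6963, 0.5173], [0.6944, 0.4917], [0.3915, 0.4852]]
black ((22.5, 99.5), (3.0, 45.0), 90.0) [[0.7038, 0.6017], [0.7075, 0.6618], [0.7082, 0.5441], [0.7004, 0.543], [0.6996, 0.6605]]
black ((268.25390625, 46.96923828125), (5.457528591156006, 22.20221710205078), 7.125016689300537) [[0.8549, 0.0045], [0.8258, 0.0139], [0.8858, 0.0084], [0.8845, -0.005], [0.8245, 0.0006]]
black ((99.56184387207031, 49.801639556884766), (210.86566162109375, 82.11908721923828), 7.85331392288208) [[0.8371, 0.4209], [0.766, 0.7], [0.9995, 0.712], [0.9143, 0.1516], [0.6982, 0.1673]]
```

View pics/top0.png

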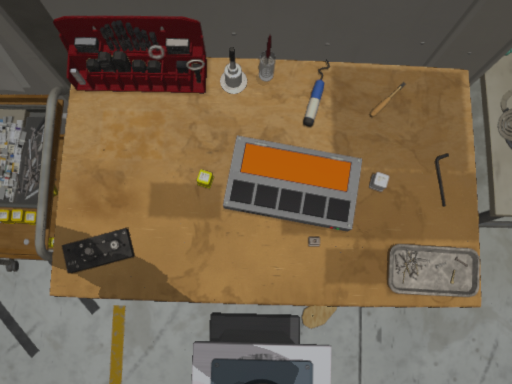

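View pics/scene0.png

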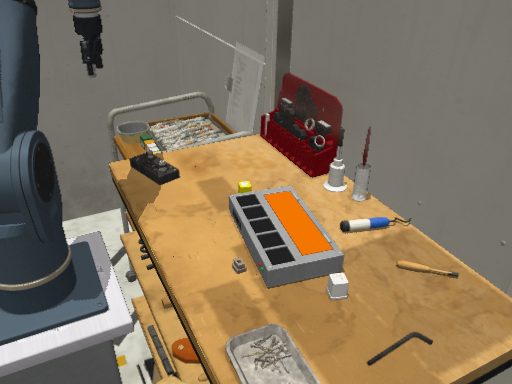

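The top view shows the grey box at about (295,182). Its black covers run from c1 (242,192) to c5 (338,209), with the orange door behind them at (296,167). The yellow box is at (205,177), the white box at (380,181) and the T-nut at (314,241). In the scene view the door is shut and the covers are clear.

>>> play_rows([
  [0.44,-1,0],
  [0.44,-1,0],
  [0.44,-1,0],
  [0.44,-1,0],
  [0.44,-1,0],
  [0.44,-1,0],
  [0.44,-1,0],
  [0.44,-1,0],
  [0.44,-1,0],
  [0.44,-1,0],
  [0.44,-1,0],
  [0.44,-1,0],
  [0.44,-1,0],
  [0.44,-1,0],
  [0.44,-1,0],
  [0.44,-1,0],
  [0.44,-1,0],
  [0.44,-1,0],
], twist=[0.49,0.49,0.49,0.49,0.49,0.49,0.49,0.49,0.49,0.49,0.49,0.49,0.49,0.49,0.49,0.49,0.49,0.49], gripper=[0,0,0,0,0,0,0,0,0,0,0,0,0,0,0,0,0,0], newtons=20)

```text
clock: 1.6
ee_pos: [0.4828, 0.1231, 0.2392]
tcp_rot: [-0.24, -3.132, -0.001]
ft_force: [0.0, 0.1, 0.2]
width: 0.0003
finger_force: 0.0
```

```bash
python3 -c "
from h import *
print(manip.tip_extent)"
```

```text
0.008
```

>>> play_rows([
  [0.006,-0.129,-0.1],
  [0.006,-0.129,-0.2],
  [0.006,-0.129,-0.27],
  [0.006,-0.129,-0.32],
  [0.006,-0.129,-0.34],
  [0.006,-0.129,-0.34],
  [0.006,-0.129,-0.34],
  [0.006,-0.129,-0.34],
], twist=[0,0,0,0,0,0,0,0], gripper=[0,0,0,0,0,0,0,0])

```text
clock: 2.27
ee_pos: [0.4871, 0.0581, 0.0705]
tcp_rot: [0.242, 3.131, 0.001]
ft_force: [-0.5, 0.2, -0.1]
width: -0.0001
finger_force: 0.0
```

>>> play_rows([
  [0,0,-0.008],
  [0,0,-0.014],
  [0,0,-0.018],
  [0,0,-0.02],
  [0,0,-0.022],
  [0,0,-0.024],
  [0,0,-0.026],
  [0,0,-0.026],
  [0,0,-0.026],
], twist=[0,0,0,0,0,0,0,0,0], gripper=[0,0,0,0,0,0,0,0,0])

```text
clock: 3.02
ee_pos: [0.4865, 0.0571, 0.058]
tcp_rot: [0.245, 3.131, 0.001]
ft_force: [-6.6, 0.0, 28.9]
width: 0.0001
finger_force: 14.4
```

>>> play_rows([
  [0,0,0.012],
  [0,0,0.024],
  [-0.01,-0.06,0.024],
  [-0.017,-0.111,0.024],
  [-0.017,-0.111,0.024],
  [-0.017,-0.111,0.024],
  [-0.017,-0.111,0.016],
  [-0.017,-0.111,0.01],
  [-0.017,-0.111,0.006],
  [-0.017,-0.111,0.004],
  [-0.017,-0.111,0.002],
  [-0.017,-0.111,0.001],
  [-0.017,-0.111,0.001],
], twist=[0,0,0,0,0,0,0,0,0,0,0,0,0], gripper=[0,0,0,0,0,0,0,0,0,0,0,0,0])

```text
clock: 4.1
ee_pos: [0.4778, 0.0024, 0.058]
tcp_rot: [0.243, 3.132, 0.001]
ft_force: [-6.3, 1.1, 26.8]
width: -0.0
finger_force: 13.5
```

Cover 2 is rigid as well. Next is cover 3.

>>> play_rows([
  [0,0,0.012],
  [0,0,0.024],
  [-0.01,-0.06,0.024],
  [-0.017,-0.111,0.024],
  [-0.017,-0.111,0.024],
  [-0.017,-0.111,0.024],
  [-0.017,-0.111,0.016],
  [-0.017,-0.111,0.01],
  [-0.017,-0.111,0.006],
  [-0.017,-0.111,0.004],
  [-0.017,-0.111,0.002],
  [-0.017,-0.111,0.001],
  [-0.017,-0.111,0.001],
], twist=[0,0,0,0,0,0,0,0,0,0,0,0,0], gripper=[0,0,0,0,0,0,0,0,0,0,0,0,0])

```text
clock: 5.18
ee_pos: [0.4692, -0.0531, 0.0581]
tcp_rot: [0.243, 3.132, 0.001]
ft_force: [-4.4, 1.7, 16.9]
width: 0.0006
finger_force: 8.8
```

>>> play_rows([
  [0,0,0.012],
  [0,0,0.024],
  [-0.01,-0.06,0.024],
  [-0.017,-0.111,0.024],
  [-0.017,-0.111,0.024],
  [-0.017,-0.111,0.024],
  [-0.017,-0.111,0.016],
  [-0.017,-0.111,0.01],
  [-0.017,-0.111,0.006],
  [-0.017,-0.111,0.004],
  [-0.017,-0.111,0.002],
  [-0.017,-0.111,0],
  [-0.017,-0.111,0],
], twist=[0,0,0,0,0,0,0,0,0,0,0,0,0], gripper=[0,0,0,0,0,0,0,0,0,0,0,0,0])

```text
clock: 6.27
ee_pos: [0.4608, -0.1088, 0.0581]
tcp_rot: [0.243, 3.132, 0.001]
ft_force: [-3.4, 2.2, 16.3]
width: 0.0001
finger_force: 8.2
```

Cover 4 is rigid too, so I'm going to cover 5.

>>> play_rows([
  [0,0,0.012],
  [0,0,0.024],
  [-0.01,-0.06,0.024],
  [-0.017,-0.111,0.024],
  [-0.017,-0.111,0.024],
  [-0.017,-0.111,0.024],
  [-0.017,-0.111,0.016],
  [-0.017,-0.111,0.01],
  [-0.017,-0.111,0.006],
  [-0.017,-0.111,0.004],
  [-0.017,-0.111,0.002],
  [-0.017,-0.111,-0.001],
  [-0.017,-0.111,-0.001],
], twist=[0,0,0,0,0,0,0,0,0,0,0,0,0], gripper=[0,0,0,0,0,0,0,0,0,0,0,0,0])

```text
clock: 7.35
ee_pos: [0.4524, -0.1646, 0.0566]
tcp_rot: [-0.244, -3.132, -0.0]
ft_force: [0.3, -0.7, 0.5]
width: -0.0002
finger_force: 0.0
```

Cover 5 gives. I'll press it home slowly.

>>> play_rows([
  [0,0,-0.002],
  [0,0,-0.004],
  [0,0,-0.006],
  [0,0,-0.008],
  [0,0,-0.01],
  [0,0,-0.012],
  [0,0,-0.014],
  [0,0,-0.015],
  [0,0,-0.015],
  [0,0,-0.015],
], twist=[0,0,0,0,0,0,0,0,0,0], gripper=[0,0,0,0,0,0,0,0,0,0])

```text
clock: 8.18
ee_pos: [0.4525, -0.1649, 0.0508]
tcp_rot: [0.245, 3.131, -0.0]
ft_force: [-5.7, 4.4, 30.8]
width: -0.0004
finger_force: 15.4
```

>>> play_rows([
  [0,0,0.02],
  [0,0,0.05],
  [0,0,0.1],
  [0,0,0.17],
  [0,0,0.25],
  [0,0,0.33],
  [0,0,0.4],
  [0,0,0.4],
  [0,0,0.4],
  [0,0,0.4],
], twist=[0,0,0,0,0,0,0,0,0,0], gripper=[0,0,0,0,0,0,0,0,0,0])

```text
clock: 9.02
ee_pos: [0.4519, -0.1651, 0.2488]
tcp_rot: [-0.245, -3.132, 0.0]
ft_force: [-0.4, -1.1, -0.9]
width: 0.0003
finger_force: 0.0
```

```bash
python3 - <<'E'
from h import *
c=manip.camera("scene");cv2.imwrite("pics/s1.png",cv2.resize(c["pixels"][150:330,180:400],None,fx=3,fy=3))
import pickle
K=c["mtx"]
# door free edge near orange mask: max height
hsv=cv2.cvtColor(c["pixels"],cv2.COLOR_BGR2HSV);m=cv2.inRange(hsv,(5,180,120),(20,255,255));m[:150]=0
v,u=np.nonzero(m);P=np.array([pt(c,a,b) for a,b in zip(u,v)])
k=(P[:,2]>.045)&(P[:,2]<.12);print(k.sum(),np.percentile(P[k,2],[1,50,99]))
E
```

```text
1004 [0.05289127 0.07312763 0.0886095 ]
```

View pics/s1.png

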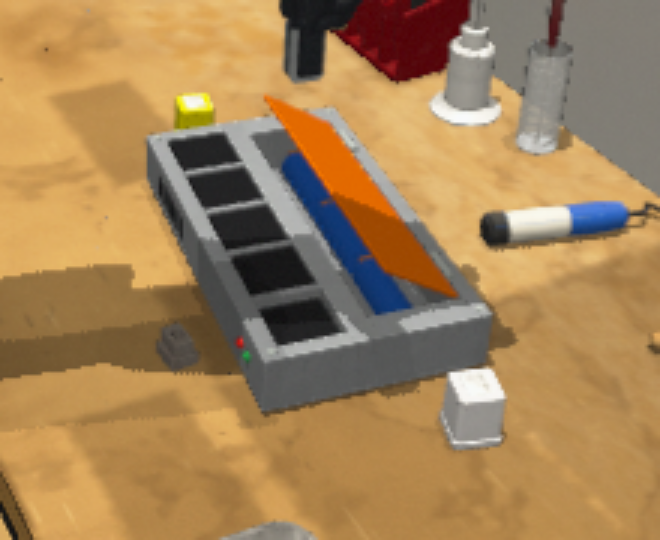

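The picture shows the door standing open, its free edge running from (268,98) to (390,270) in the crop and about 38 mm above the top. Cover 5 is sunk at (300,320), and the loose things stand where they were.

```bash
python3 -c "
from bench import manip
print(manip.finish_job())"
```

```text
the job is handed in; nothing more can be done
None
```

Cover 5 was the release: I pressed it fully home, the door sprang up and stayed open, the loose things were left alone, and the job is handed in with the hand clear.

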